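Free a dispenser's gate handle from its spring bar

TASK

Free the gate handle of the bulk-food dispenser valve for washing: take the forked tool from its stand, set the fork astride the spring bar and push the bar's collar sideways, away from the handle, until the handle pops up, then let the bar spring back. Hang the tool back in its stand and stand the handle upright on its foot in the pale rectangular tub. Work the bar only with the fork, never with the gripper's fingers, and leave the jar, the can and the scoop where they are.

Things in the scene. Friction and masses are not known exactly. Their poses are not given: they have to be found in the camera images.
- valve: Dispenser valve body, fixed to the counter: a grey block 120 mm (x) by 170 mm (y, from -63 to +107) and 50 mm high with an aluminium mechanism on top. Origin on the counter under the handle's pocket; z up, y along the spring bar from the handle to the collar and spring. The pocket (walls to 105 mm height, 1.2 mm play all round, outside 45 x 47 mm) holds the handle's foot; the far spring lug is at y 93 to 101 mm, 90 mm high, 34 mm wide.
- spring_bar (a joint): Travel in m of the spring bar along the valve's +y (0 = home, its nose in the notch of the handle's foot; 0.014 = end stop). Spring 2.5 N at home and 6 N at the end stop, plus up to 4 N of friction. The nose lets the handle's foot go at about 0.004 to 0.0075, and a spring under the foot then lifts the handle 18 mm within about half a second; with the tool taken away the bar returns to 0 under the foot.
- bar_collar (a point): On the axis of the spring bar, in the near face (towards the handle) of its steel collar, a disc 26 mm in diameter and 6 mm thick. Moves with the bar; at home it is at y 62 mm, height 74.3 mm of the valve. Between the pocket wall (y 23 mm) and the collar a bare run of round shaft, 7 mm in diameter (the last 3 mm by the wall are 8 mm square), lies along y with 21 mm of free space below it; here the fork goes over it from above. Axes as the valve's.
- handle_grip (a point): Centre of the paddle of the black gate handle (75 mm tall, 80 g): foot block 30 (x) by 32 (y) by 34 mm, notched on +y for the bar's nose, short neck, flat paddle 42 (x) by 12 (y), 34 mm high. It is 58 mm above the foot's underside; z up. Starts in the valve's pocket, axes as the valve's, at 122 mm height (140 when popped up); then it lifts straight out. It stands on its foot on a flat floor.
- fork_grip (a point): Forked tool, 120 mm long, 110 g, hanging upright with the fork down. This point is in its wooden handle (22 mm x, 16 mm y), 80 mm above the tine tips and 40 mm under the top; z up the tool, x across the two tines, y through the thin blade. Handle from 56 mm to 120 mm above the tips; under it a steel flange 44 (x) by 30 (y) mm, from 50 to 56 mm, by which it hangs; under that the blade 26 (x) by 5 mm (y).
- fork_mouth (a point): Middle of the tool's fork mouth, 12 mm above the tine tips. The mouth is 14 mm wide (x) and 24 mm deep from the tips; each tine is 6 mm wide, 5 mm thick. Axes as the tool's.
- stand: Dark steel tool stand, fixed, 100 x 80 mm at the base, its top plate at 66 mm height with a slot 33 mm (x) by 12 mm (y) in its middle, open downward to 6 mm above the counter. Origin on the counter under the slot's middle; z up. The tool hangs in it with the flange on the top plate, tine tips 16 mm and fork_grip 96 mm above the counter, its x along the stand's x (either way round).
- tub: Pale (white plastic) rectangular open tub, fixed, 200 mm (x) by 160 mm (y), 60 mm high, walls 4 mm, floor 4 mm thick. Origin on the counter under its centre, z up.
- jar: Bystander: jar with metal cap, 72 mm in diameter, 110 mm high; origin at the centre of its underside.
- can: Bystander: can, 66 mm in diameter, 100 mm high; origin at the centre of its underside.
- scoop: Bystander: aluminium scoop, 70 mm wide, 210 mm long with its handle, 40 mm high; origin under the centre of its pan.
Not all that is in view belongs to the job. Of the things that look like the part that bears fork_grip, the largest one is meant.

How it is judged:
On the way, in this order (a step that is already met when the one before it is completed fails the run):
1. the fork, astride the bar, pushes the collar back by more than 4 mm (value of joint spring_bar above 0.004 m and contact force between fork and spring_bar above 1 N and x of fork_mouth in the frame of bar_collar between -0.006 and 0.006 m and z of fork_mouth in the frame of bar_collar below 0.01 m), for 0.1 s.
2. the handle has popped up by more than 12 mm and the bar has sprung back to within 2 mm of home (z of handle_grip in the frame of valve above 0.134 m and value of joint spring_bar below 0.002 m), for 0.2 s.
At the end, for the whole second after the job is handed in: The handle stands on its foot inside the tub, upright within 0.15 rad; the tool hangs in its stand again, flange within 4 mm of the top plate, upright within 0.15 rad and within 15 mm of the slot's middle; the spring bar is within 2 mm of home (x of handle_grip in the frame of tub between -0.09 and 0.09 m and y of handle_grip in the frame of tub between -0.07 and 0.07 m and z of handle_grip in the frame of tub below 0.068 m and angle between each of handle_grip, fork_grip's own z axis and vertical below 0.15 rad and horizontal distance between fork_grip and stand below 0.015 m and z of fork_grip in the frame of stand between 0.092 and 0.1 m and value of joint spring_bar below 0.002 m); the robot touches nothing.
It fails at once if the gripper's fingers touch the spring bar (over 1 N) (contact force between the fingers and spring_bar above 1 N).
It fails at once if the jar, the can or the scoop is moved by more than 20 mm (distance of any of jar, can, scoop from where it was at the start of the episode above 0.02 m).
It also fails if it takes over 64 s, if anything falls off the work surface, if the arm or the gripper's body presses on something with over 40 N, if the wrist force passes 120 N, or if a joint passes its speed limit or range.

ROBOT

A 6-joint arm with a two-finger parallel gripper is mounted at the origin on the work surface. World frame = base frame: x ahead of the robot, y to its left, z up, the work surface at z = 0. Lengths are in m, angles in rad, forces in N, time in s.
With the tool pointing down it reaches from about 0.25 to 0.725 m from the base axis. Payload 4 kg.
Tool frame: the origin (TCP) lies on the centre line of the jaws, within the pads' length; the fingertips stand env.nose_length ahead of it and the grasp point (between the pads) lies 11 mm behind it (env.nose_length is the distance from the TCP to the fingertips, in m); z points along the fingers, x is the direction in which the jaws open and shut, and the axes are right-handed (so a half turn about z gives the same grasp; the last joint's range is limited). The gripper opens to 85 mm and grips with 20 to 120 N. Pads are 22 mm wide; open, the fingers measure 114 mm over their backs; the gripper's body (76 mm by 85 mm) begins 54 mm behind the grasp point. The pads swing forward as they close: fully open they stand 13 mm farther back than shut.
Start: joints at [-1.312, 0.241, 0.005, 1.335, 0, 1.571], TCP at [0.128, -0.483, 0.239] pointing down, gripper open.
Joint ranges: [-2.72, 2.72], [-1.05, 1.87], [-1.09, 1.28], [-1.99, 2.15], [-1.42, 1.44], [-3.14, 3.14]. Speed limits (rad/s): [2.79, 2.79, 3.14, 3.14, 3.14, 3.14].

INTERFACE

Orientations are given as a unit quaternion [w, x, y, z].
In Python, from plant import env, vision gives the robot as it stands. The module is installed in compiled form; this text tells all that it offers.
- The arm moves only by the tool carry_out, never from a script. Its argument "plan" is one flat list of numbers, 5 for each row, row after row: the opening, from -1 (shut) to 1 (fully open), so that 0 is half open, then the shift along the tool's x, y, z in mm, then the turn about the tool's z in degrees. A call has 1 to 12 rows; each row is the pose to reach, as a shift and turn from the pose commanded when the call began, along the tool's axes at that moment; what a row does not reach only later rows make up. A row lasts 1/8 s, in which the tool goes at most 62.5 mm and 10.7 degrees, less where a joint would pass 70% of its speed; a pose out of reach is approached as far as the arm can. A call with a gripper value outside its range is refused whole. The fingers move at their own pace and stop on an object; "grip_force" is the grip in N (left out, the last holds). Time passes only in rows, so rows that repeat a pose let the fingers close. It gives the time, the measured TCP pose, the force and the opening at its end, in the units of the state.
- env.get_obs(): the state, without advancing time (a new reading comes with each control period).
- vision.read_camera(name): name is "scene" or "top"; returns a dict with "image" (384x512x3 uint8, red, green, blue), "z_map" (384x512 float32, m along the optical axis (not along the pixel's ray), 0 where there is no reading), "mtx" (3x3 intrinsics, pixels), "dist" ([k1, k2, p1, p2, k3] as OpenCV has them; the pictures are not rectified), "T" (4x4, takes a point from camera to world coordinates). Camera axes: x right, y up, looking along -z (the intrinsics and any distortion apply to the point x, -y, -z); pixel columns grow to the right and rows downward; lengths in m; the calibration is good to about 2 mm. A picture is of the moment at which its call begins.
- env.close_job(): hands the job in, once; it reports no verdict.
The state is a dict: "clock": time; "joints": joint angles; "dq": joint speeds; "tau": joint torques, N m; "position": TCP position; "orientation": TCP orientation; "force": force on the tool from outside, world axes, zero at the start; "ft_torque": the same for the moment, N m; "width": finger opening in m.
Only numpy, scipy, OpenCV 4.12 (cv2) and the standard library are available. Lean on these libraries where they do the work, as an engineer would, in place of code of your own. Each camera call takes 0.05 s, during which the arm holds its last target.

## Working session

There is one attempt and no reset: what is moved stays moved. The work goes in short steps, Python scripts to look and compute and a tool call to move; the robot and the scene stay as the last step left them, time stands still between calls to the robot, and variables do not carry over. Pictures are saved under pics/ and viewed, and the job is handed in when it is done.

Besides the shell and the picture viewer there is one more tool, called after "Emit:" as a command line: name --argument value ..., lists and objects as JSON in quotes. carry_out: Moves the arm, as the interface text tells. Its arguments: {"type":"object","properties":{"plan":{"type":"array","items":{"type":"number"}},"grip_force":{"type":"number"}},"required":["plan"]}

```bash
mkdir -p pics; cat > h.py <<'E'
import numpy as np, cv2
from plant import env, vision
def snap(n,tag):
    d=vision.read_camera(n); cv2.imwrite(f'pics/{tag}.png',d['image'][:,:,::-1]); np.savez(f'{tag}.npz',**d); return d
def load(tag): return dict(np.load(f'{tag}.npz'))
def px(d,u,v,z=None,h=None):
    # world point of pixel by depth, or by plane height h
    p=cv2.undistortPoints(np.array([[[u,v]]],float),d['mtx'],d['dist'])[0,0]
    T=d['T']; r=np.array([p[0],-p[1],-1.])
    if h is not None:
        w=T[:3,:3]@r; s=(h-T[2,3])/w[2]
    else: s=d['z_map'][int(round(v)),int(round(u))] if z is None else z
    return T[:3,:3]@(r*s)+T[:3,3]
def cloud(d):
    H,W=d['z_map'].shape
    uu,vv=np.meshgrid(np.arange(W),np.arange(H))
    p=cv2.undistortPoints(np.stack([uu,vv],-1).reshape(-1,1,2).astype(float),d['mtx'],d['dist'])[:,0]
    s=d['z_map'].reshape(-1,1)
    c=np.c_[p[:,0],-p[:,1],-np.ones(len(p))]*s
    w=c@d['T'][:3,:3].T+d['T'][:3,3]; w[s[:,0]==0]=np.nan
    return w.reshape(H,W,3)
E
python3 - <<'E'
from h import *
for n in('scene','top'):
    d=snap(n,n+'0'); print(d['T'],d['mtx'],d['dist'])
o=env.get_obs(); print(o); print(env.nose_length)
E
```

```text
[[-0.72496325 -0.57881696  0.37336205  0.86984427]
 [ 0.68862029 -0.62101383  0.37435801  0.30001629]
 [ 0.01517823  0.52850048  0.84879731  0.80594716]
 [ 0.          0.          0.          1.        ]] [[390.92797366   0.         256.12362077]
 [  0.         390.92797366 191.18983501]
 [  0.           0.           1.        ]] [-0.07654783  0.          0.          0.          0.        ]
[[-0.02073348  0.99525129 -0.09510519  0.47446133]
 [-0.99952747 -0.01847501  0.02456656  0.01082399]
 [ 0.02269283  0.0955696   0.99516405  1.00406091]
 [ 0.          0.          0.          1.        ]] [[397.4288854    0.         249.72781138]
 [  0.         397.4288854  194.87142819]
 [  0.           0.           1.        ]] [-0.08240958  0.          0.          0.          0.        ]
{'clock': 0.1, 'joints': array([-1.31204387e+00,  2.41364455e-01,  3.87373436e-03,  1.33522381e+00,
        1.06546301e-05,  1.57075264e+00]), 'dq': array([-0.00018846,  0.00011111,  0.00234699,  0.00107718, -0.00059315,
       -0.00181636]), 'tau': array([-5.87865215e-04, -3.73138046e+01,  2.53010648e+01,  1.08780933e-02,
       -8.49022263e-05,  3.43482661e-06]), 'position': array([ 0.1277989 , -0.4828195 ,  0.23849423]), 'orientation': array([-5.89260964e-04,  7.92437951e-01, -6.09951779e-01, -7.56754154e-04]), 'force': array([-0.44016655, -1.00439523, -0.07806708]), 'ft_torque': array([ 0.00475205, -0.00745787,  0.00357614]), 'width': 0.08531889861966171}
0.008
```

View pics/scene0.png

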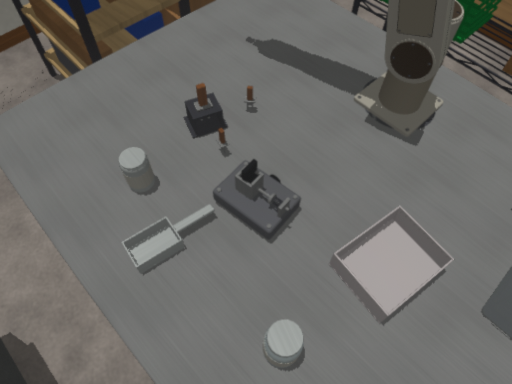

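View pics/top0.png

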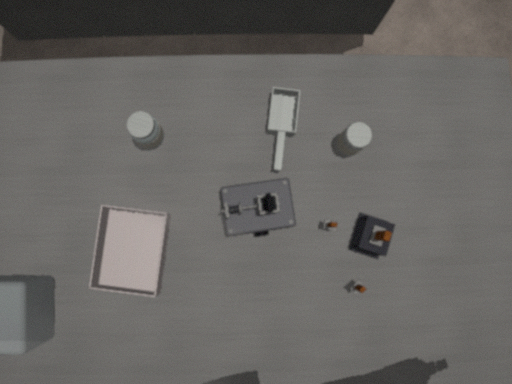

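The scene picture shows the stand with the tool at (203,105), two small decoy tools at (250,93) and (222,137), the valve at (257,195) and the tub at (392,260). In the top picture the valve is at (258,207), the stand at (374,235) and the tub at (130,250). I'll enlarge these areas next.

```bash
python3 - <<'E'
from h import *
def crop(tag,x0,y0,x1,y1,k,out):
    im=cv2.imread(f'pics/{tag}.png')[y0:y1,x0:x1]
    im=np.clip((im/255.)**0.6*255,0,255).astype(np.uint8)
    cv2.imwrite(f'pics/{out}.png',cv2.resize(im,None,fx=k,fy=k,interpolation=cv2.INTER_CUBIC))
crop('top0',210,170,310,245,8,'c_valve')
crop('top0',310,200,410,275,8,'c_stand')
crop('top0',80,195,180,305,5,'c_tub')
crop('scene0',200,145,310,245,6,'c_valve_s')
E
```

```text
(no output)
```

View pics/c_valve.png

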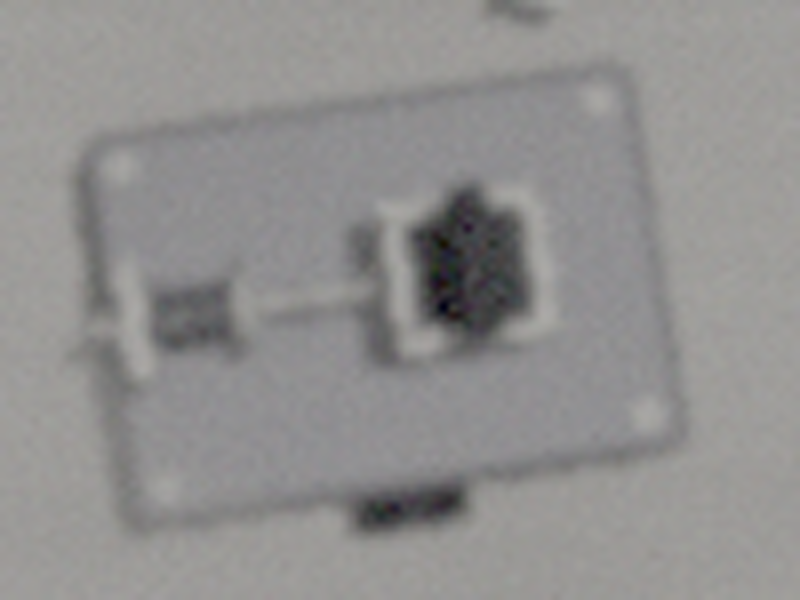

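View pics/c_stand.png

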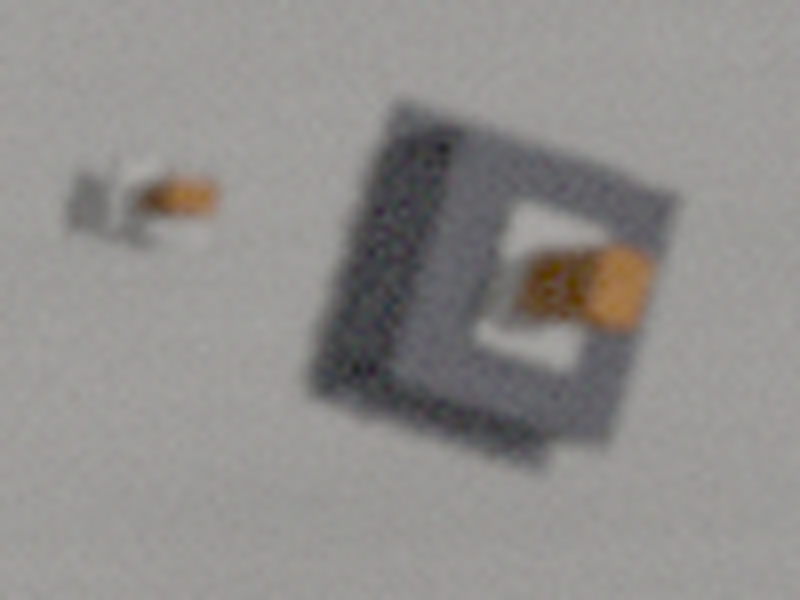

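View pics/c_tub.png

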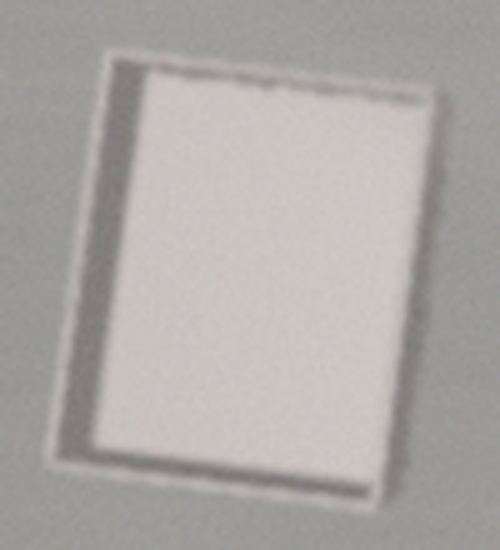

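View pics/c_valve_s.png

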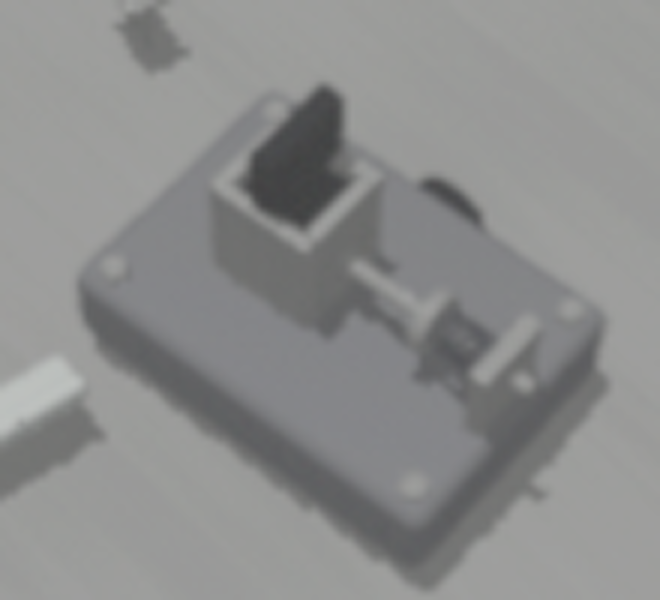

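```bash
cat > fit.py <<'E'
from h import *
from scipy.optimize import least_squares
def project(d,P):
    T=d['T']; c=(np.atleast_2d(P)-T[:3,3])@T[:3,:3]
    c=c*np.array([1,-1,-1])
    return cv2.projectPoints(c,np.zeros(3),np.zeros(3),d['mtx'],d['dist'])[0][:,0]
def pose(p,M):
    c,s=np.cos(p[2]),np.sin(p[2]); M=np.asarray(M,float)
    return np.c_[p[0]+c*M[:,0]-s*M[:,1],p[1]+s*M[:,0]+c*M[:,1],M[:,2]]
def fit(obs,p0):
    # obs: list of (d, modelpts, pix)
    f=lambda p: np.concatenate([(project(d,pose(p,M))-np.array(q,float)).ravel() for d,M,q in obs])
    r=least_squares(f,p0,loss='soft_l1'); return r.x, f(r.x).reshape(-1,2)
def cp(L,x0,y0,k): return [(x0+(a+.5)/k-.5,y0+(b+.5)/k-.5) for a,b in L]
E
python3 - <<'E'
from fit import *
t,s=load('top0'),load('scene0')
for n,d in(('t',t),('s',s)):
    w=cloud(d)
    print(n,'table z',np.nanmedian(w[300:330,200:300,2]) if n=='t' else np.nanmedian(w[200:260,320:330,2]), 'NaN',np.isnan(w).mean())
    reg={'t':dict(valve=(210,170,310,245),stand=(340,200,410,275),tub=(80,195,180,305)),'s':dict(valve=(200,145,310,245),stand=(175,70,235,140),tub=(325,200,460,320))}[n]
    for k,(a,b,c,e) in reg.items():
        P=w[b:e,a:c].reshape(-1,3); z=P[:,2]
        lo,hi={'valve':(.043,.057),'stand':(.06,.074),'tub':(.05,.07)}[k]
        Q=P[(z>lo)&(z<hi)]
        r=cv2.minAreaRect((Q[:,:2]*1000).astype(np.float32)); print(k,len(Q),r, 'medz',np.median(Q[:,2]))
        hs=z[z>.02]; print('  zmax',np.nanmax(z))
w=cloud(t)
for k,(a,b,c,e),lo in(('handle',(210,170,310,245),.115),('tool',(340,200,410,275),.1)):
    P=w[b:e,a:c].reshape(-1,3);Q=P[P[:,2]>lo]; print(k,len(Q),Q.mean(0),np.percentile(Q,[5,95],0), cv2.minAreaRect((Q[:,:2]*1000).astype(np.float32)))
# manual pixels
V=cp([(88,140),(628,66),(688,445),(130,525)],210,170,8)
M=[(.06,.107,.05),(.06,-.063,.05),(-.06,-.063,.05),(-.06,.107,.05)]
print(V); print([px(t,*v,h=.05) for v in V])
print('valve top',fit([(t,M,V)],[.45,0,0]))
Tb=cp([(107,52),(435,92),(380,510),(47,465)],80,195,5)
M=[(.1,.08,.06),(.1,-.08,.06),(-.1,-.08,.06),(-.1,.08,.06)]
print('tub',fit([(t,M,Tb)],[.35,.3,0]))
F=cp([(512,200),(612,237),(577,372),(475,336)],310,200,8)
print('flange',[px(t,*v,h=.072) for v in F], np.mean([px(t,*v,h=.072) for v in F],0))
E
```

```text
t table z 0.00037574923911831704 NaN 0.0038197835286458335
valve 2789 ((534.0057983398438, -31.283554077148438), (129.9148406982422, 169.6699981689453), 7.239896297454834) medz 0.04996919466931515
  zmax 0.1436280553701571
stand 862 ((461.1244201660156, -313.7096252441406), (73.87301635742188, 80.7120590209961), 70.41950225830078) medz 0.06640633002503593
  zmax 0.138983270416127
tub 728 ((438.8365173339844, 279.1713562011719), (163.36708068847656, 201.5131072998047), 81.96228790283203) medz 0.05930620449241503
  zmax 0.06490496491780495
s table z -0.0012191713570456342 NaN 0.0038808186848958335
valve 2330 ((535.7523193359375, -27.975051879882812), (129.99343872070312, 169.09339904785156), 7.137126445770264) medz 0.04853638328710985
  zmax 0.1416320392603171
stand 589 ((476.47509765625, -273.9525146484375), (157.6342010498047, 80.77584075927734), 70.84689331054688) medz 0.06474823001882546
  zmax 0.13616462905286886
tub 976 ((441.0277099609375, 280.55462646484375), (161.5892333984375, 203.51036071777344), 82.08390045166016) medz 0.0583900079607913
  zmax 0.06310576752085517
handle 11
[... 660 characters left out ...]
43998,  0.05      ]), array([0.46998381, 0.04640376, 0.05      ])]
valve top (array([ 0.5406057 , -0.05269244,  0.1179729 ]), array([[-1.39270162, -0.68110214],
       [ 0.56620794, -0.8507032 ],
       [ 0.38678141,  0.79672771],
       [-0.03066917,  0.65399695]]))
tub (array([ 0.43852523,  0.27822474, -0.13895318]), array([[-0.08264529, -0.69426728],
       [ 0.27425135, -0.57938623],
       [-0.00384542,  0.51769473],
       [-0.19311153,  0.72070243]]))
flange [array([ 0.48718871, -0.30508547,  0.072     ]), array([ 0.47546028, -0.33506686,  0.072     ]), array([ 0.43584465, -0.32250299,  0.072     ]), array([ 0.44730959, -0.29204158,  0.072     ])] [ 0.46145081 -0.31367422  0.072     ]
```

```bash
cat > go.py <<'E'
from h import *
from scipy.spatial.transform import Rotation as R
import sys
def rel(x,y,z,hd):
    o=env.get_obs(); q=o['orientation']; r=R.from_quat(q[[1,2,3,0]]); M=r.as_matrix()
    # level reference: report tilt
    h=np.degrees(np.arctan2(M[1,0],M[0,0]))
    d=M.T@(np.array([x,y,z])-o['position'])*1000
    t=-(hd-h); t=(t+180)%360-180
    print('t%.2f pos'%o['clock'],o['position'].round(4),'head %.2f'%h,'tilt',np.degrees(np.arccos(-M[2,2])).round(2),'q',o['joints'].round(2),'w %.4f'%o['width'],'F',o['force'].round(1))
    print('shift',d.round(1),'turn %.1f'%t)
if __name__=='__main__': rel(*map(float,sys.argv[1:5]))
E
python3 go.py .4612 -.3134 .20 71.4
```

```text
t0.10 pos [ 0.1278 -0.4828  0.2385] head -75.17 tilt 0.11 q [-1.31  0.24  0.    1.34  0.    1.57] w 0.0853 F [-0.4 -1.  -0.1]
shift [ -78.4 -365.7   38.6] turn -146.6
```

Emit:
carry_out --plan '[0,-78,-366,20,-146.6,0,-78,-366,20,-146.6,0,-78,-366,20,-146.6,0,-78,-366,20,-146.6,0,-78,-366,20,-146.6,0,-78,-366,20,-146.6,0,-78,-366,20,-146.6,0,-78,-366,20,-146.6,0,-78,-366,20,-146.6,0,-78,-366,20,-146.6,0,-78,-366,20,-146.6,0,-78,-366,20,-146.6]'

```text
clock: 1.6
position: [0.4615, -0.3141, 0.2187]
orientation: [-0.001, 0.891, 0.455, -0.0]
force: [0.2, -0.3, 0.5]
width: 0.0427
```

```bash
python3 go.py .4612 -.3134 .088 71.4
```

```text
t1.60 pos [ 0.4615 -0.3141  0.2187] head 54.10 tilt 0.08 q [-0.6   0.37  0.13  1.33 -0.    0.03] w 0.0427 F [ 0.2 -0.3  0.5]
shift [  0.4  -0.5 130.7] turn -17.3
```

Emit:
carry_out --plan '[0,0.4,-0.5,0,-17.3,0,0.4,-0.5,50,-17.3,0,0.4,-0.5,50,-17.3]'

```text
clock: 1.98
position: [0.4585, -0.3115, 0.1651]
orientation: [-0.005, 0.814, 0.58, -0.002]
force: [-0.5, -0.8, -0.2]
width: 0.0426
```

```bash
python3 go.py .4612 -.3134 .088 71.4; python3 - <<'E'
from fit import *
s=snap('scene','s1'); t=snap('top','t1')
im=cv2.imread('pics/s1.png')[40:150,150:260]; cv2.imwrite('pics/s1c.png',cv2.resize(np.uint8((im/255.)**.6*255),None,fx=5,fy=5,interpolation=2))
im=cv2.imread('pics/t1.png')[190:280,320:440]; cv2.imwrite('pics/t1c.png',cv2.resize(np.uint8((im/255.)**.6*255),None,fx=6,fy=6,interpolation=2))
E
```

```text
t1.98 pos [ 0.4585 -0.3115  0.1651] head 70.96 tilt 0.6 q [-0.6   0.4   0.03  1.21  0.   -0.26] w 0.0426 F [-0.5 -0.8 -0.2]
shift [-1.1  3.9 77.1] turn -0.4
```

View pics/s1c.png

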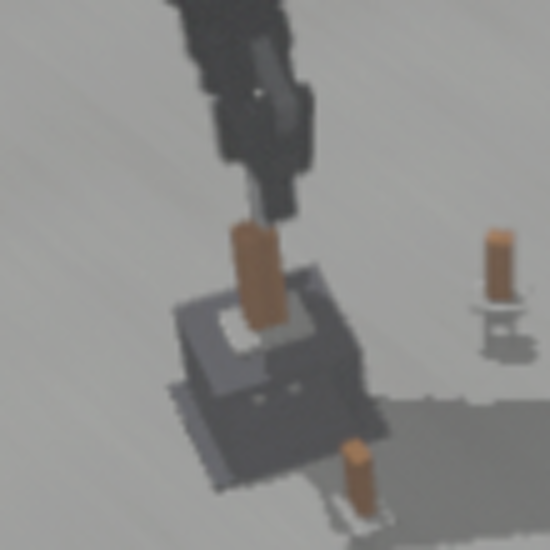

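View pics/t1c.png

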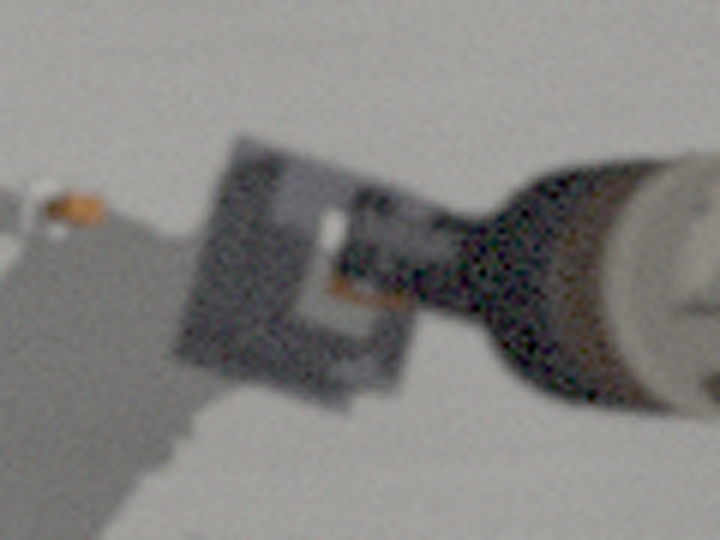

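Emit:
carry_out --plan '[0,0,0,0,-0.4,0,0,0,0,-0.4]'

```text
clock: 2.33
position: [0.4625, -0.3143, 0.171]
orientation: [0.001, 0.812, 0.584, 0.001]
force: [0.1, 0.4, -0.6]
width: 0.0424
```

```bash
python3 go.py .4612 -.3134 .088 71.4; python3 - <<'E'
from fit import *
s=snap('scene','s2'); t=snap('top','t2')
a=cv2.imread('pics/s2.png')[70:120,175:235];b=cv2.imread('pics/t2.png')[205:260,350:410]
f=lambda im:cv2.resize(np.uint8((im/255.)**.5*255),(600,500),interpolation=2)
cv2.imwrite('pics/s2c.png',f(a));cv2.imwrite('pics/t2c.png',f(b))
E
```

```text
t2.33 pos [ 0.4625 -0.3143  0.171 ] head 71.42 tilt 0.18 q [-0.6   0.39  0.04  1.21 -0.   -0.27] w 0.0424 F [ 0.1  0.4 -0.6]
shift [ 0.5 -1.8 83. ] turn 0.0
```

View pics/s2c.png

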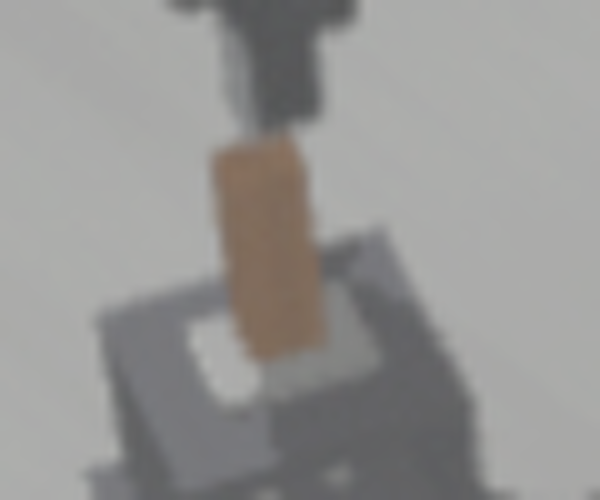

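View pics/t2c.png

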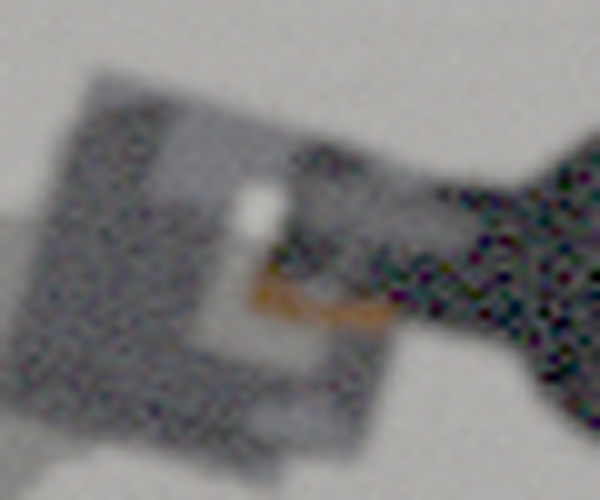

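```bash
python3 - <<'E'
from fit import *
hd=np.radians(71.4); X=np.array([np.cos(hd),np.sin(hd)]); Y=np.array([np.sin(hd),-np.cos(hd)])
o=env.get_obs(); print(o['position'])
for n in('t2','s2'):
    w=cloud(load(n)).reshape(-1,3)
    for lo,hi in((.08,.135),(.125,.145),(.158,.19),(.19,.22)):
        Q=w[(w[:,2]>lo)&(w[:,2]<hi)]; d=Q[:,:2]-o['position'][:2]; m=np.hypot(*d.T)<.07; d=d[m]
        if len(d)>5: print(n,lo,hi,len(d),'x',np.percentile(d@X,[3,50,97]).round(4),'y',np.percentile(d@Y,[3,50,97]).round(4))
E
```

```text
[ 0.4621848  -0.31402979  0.17040658]
t2 0.08 0.135 36 x [-0.0016  0.0069  0.0085] y [-0.012  -0.0104 -0.0026]
t2 0.125 0.145 15 x [-0.0057  0.0011  0.0074] y [-0.0118 -0.0105 -0.0082]
t2 0.158 0.19 10 x [0.0214 0.027  0.0283] y [-0.0127 -0.0112 -0.0086]
t2 0.19 0.22 37 x [0.0238 0.0303 0.0518] y [-0.0145 -0.0078 -0.0006]
s2 0.08 0.135 170 x [-0.0013  0.0089  0.0123] y [-0.0095  0.002   0.0117]
s2 0.125 0.145 60 x [-0.0028  0.0074  0.0112] y [-0.0092  0.0019  0.0115]
s2 0.158 0.19 110 x [-0.0228  0.0299  0.0384] y [-0.0095  0.0062  0.0116]
s2 0.19 0.22 112 x [-0.038   0.0356  0.0565] y [-0.0093  0.0086  0.0138]
```

Emit:
carry_out --plan '[0,0.5,0,45,0,0,0.5,0,70,0,0,0.5,0,82,0,0,0.5,0,82,0,-1,0.5,0,82,0,-1,0.5,0,82,0,-1,0.5,0,82,0,-1,0.5,0,82,0]' --grip_force 100

```text
clock: 3.42
position: [0.4629, -0.3139, 0.0889]
orientation: [0.002, 0.812, 0.584, 0.001]
force: [-0.6, -0.3, 6.6]
width: 0.0148
```

```bash
python3 go.py .4612 -.3134 .088 71.4
```

```text
t3.42 pos [ 0.4629 -0.3139  0.0889] head 71.44 tilt 0.19 q [-0.6   0.46 -0.09  1.02  0.   -0.27] w 0.0148 F [-0.6 -0.3  6.6]
shift [-0.1 -1.7  0.9] turn 0.0
```

```bash
python3 go.py .5357 -.0068 .26 97.3
```

```text
t3.42 pos [ 0.4629 -0.3139  0.0889] head 71.44 tilt 0.19 q [-0.6   0.46 -0.09  1.02  0.   -0.27] w 0.0148 F [-0.6 -0.3  6.6]
shift [ 314.2  -28.1 -171.4] turn -25.9
```

Emit:
carry_out --plan '[-1,0,0,-20,0,-1,0,0,-70,0,-1,0,0,-130,0,-1,40,-4,-171,-5,-1,100,-9,-171,-15,-1,160,-14,-171,-25.9,-1,220,-20,-171,-25.9,-1,275,-25,-171,-25.9,-1,305,-27,-171,-25.9,-1,314,-28,-171,-25.9,-1,314,-28,-171,-25.9,-1,314,-28,-171,-25.9]'

```text
clock: 4.92
position: [0.5349, -0.0078, 0.2582]
orientation: [0.0, 0.661, 0.75, -0.0]
force: [0.2, -0.2, -1.3]
width: 0.0149
```

```bash
python3 go.py .5357 -.0068 .26 97.3; python3 - <<'E'
from fit import *
s=snap('scene','s3'); t=snap('top','t3')
f=lambda im,k:cv2.resize(np.uint8((im/255.)**.5*255),None,fx=k,fy=k,interpolation=2)
cv2.imwrite('pics/s3c.png',f(cv2.imread('pics/s3.png')[110:250,190:330],4));cv2.imwrite('pics/t3c.png',f(cv2.imread('pics/t3.png')[150:260,190:330],5))
E
```

```text
t4.92 pos [ 0.5349 -0.0078  0.2582] head 97.25 tilt 0.03 q [-0.01  0.3   0.14  1.41 -0.   -0.14] w 0.0149 F [ 0.2 -0.2 -1.3]
shift [ 0.9  0.9 -1.8] turn -0.1
```

View pics/s3c.png

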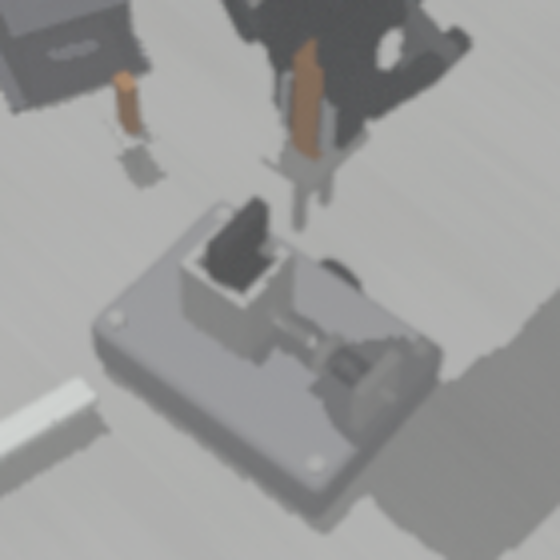

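View pics/t3c.png

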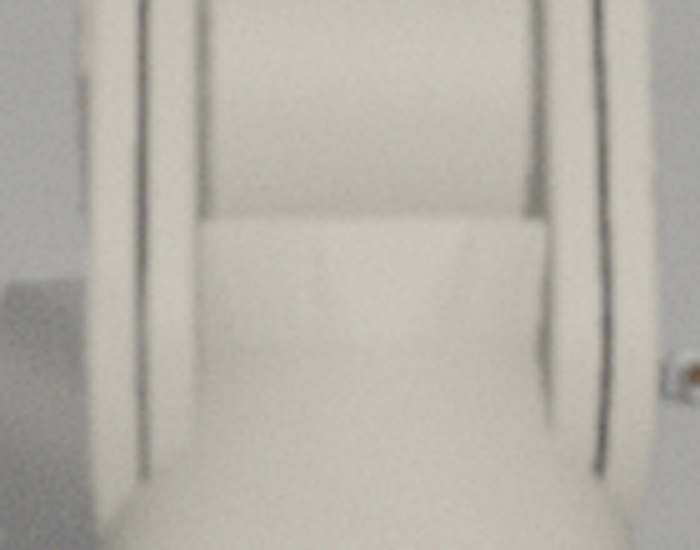

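```bash
cat > ov.py <<'E'
from fit import *
from scipy.spatial.transform import Rotation as R
def toolpts(o,dz=-.0729):
    p=o['position']; M=R.from_quat(o['orientation'][[1,2,3,0]]).as_matrix()
    # tool axes: z up=-Mz ; y = Mx ; x = along My
    L=[]
    for x in(-13,-7,7,13):
        for z in(0,24): L.append((x,0,z))
    for x in(-22,22):
        for y in(-15,15): L.append((x,y,56))
    for x in(-11,11):
        for y in(-8,8): L.append((x,y,120))
    L=np.array(L)/1000.
    return p+L[:,[0]]*M[:,1]+L[:,[1]]*M[:,0]-(L[:,[2]]+dz)*M[:,2]
def valvepts():
    L=[]
    for x in(-60,60):
        for y in(-63,107): L.append((x,y,50))
    for x in(-22.5,22.5):
        for y in(-23.5,23.5): L.append((x,y,105))
    for x in(-21,21):
        for y in(-6,6): L.append((x,y,139))
    for x in(-17,17):
        for y in(93,101): L.append((x,y,90))
    for y in(23,62): L+= [(0,y,74.3),(0,y,77.8)]
    L+=[(0,62,87.3),(0,68,87.3)]
    return np.array(L)/1000.
def draw(tag,box,k,vp,o,out,dt=None,dv=None):
    d=load(tag); x0,y0,x1,y1=box
    im=cv2.imread(f'pics/{tag}.png')[y0:y1,x0:x1]; im=cv2.resize(np.uint8((im/255.)**.5*255),None,fx=k,fy=k,interpolation=2)
    for P,c in((toolpts(o),(0,0,255)),(pose(vp,valvepts()),(0,255,0))):
        for u,v in project(d,P): cv2.circle(im,(int((u-x0+.5)*k-.5),int((v-y0+.5)*k-.5)),2,c,-1)
    cv2.imwrite(f'pics/{out}.png',im)
E
python3 - <<'E'
from ov import *
o=env.get_obs(); print(o['position'],o['clock'])
draw('s3',(215,130,305,235),7,(.5415,-.0524,np.radians(7.3)),o,'o3')
E
```

```text
[ 0.53497026 -0.00790786  0.25834922] 5.025
```

View pics/o3.png

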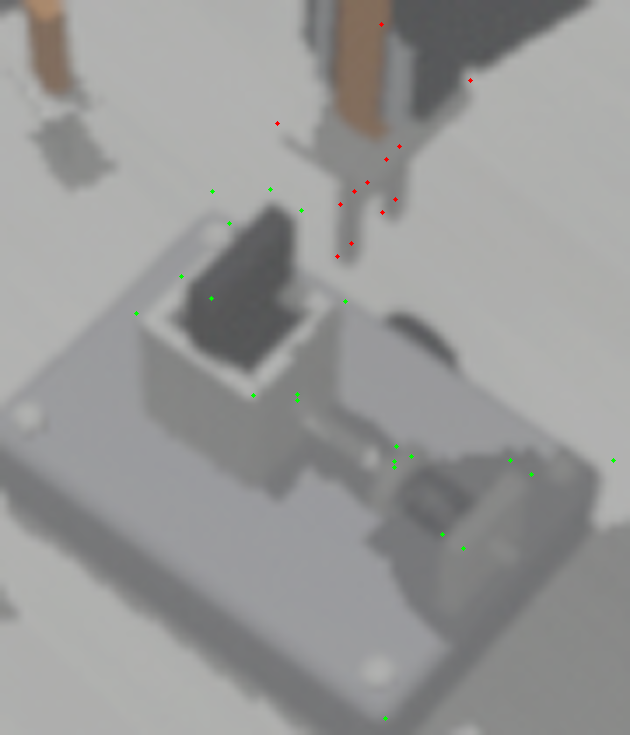

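```bash
python3 - <<'E'
from ov import *
s=load('scene0');t=load('top0')
# scene picks (c_valve_s x6 origin 200,145)
Sp=cp([(212,183),(305,248),(382,180)],200,145,6)
SM=np.array([(22.5,-23.5,105),(22.5,23.5,105),(-22.5,23.5,105)])/1000
Lp=cp([(475,378),(530,318)],200,145,6); LM=np.array([(17,93,90),(-17,93,90)])/1000
p,r=fit([(s,SM,Sp),(s,LM,Lp)],[.54,-.05,.12]); print('scene',p,np.degrees(p[2]),r.round(1).tolist())
# top: pocket corners
Tp=cp([(378,207),(402,362),(553,338),(530,190)],210,170,8)
TM=np.array([(22.5,23.5,105),(-22.5,23.5,105),(-22.5,-23.5,105),(22.5,-23.5,105)])/1000
TL=cp([(150,378),(127,262)],210,170,8); TLM=np.array([(-17,93,90),(17,93,90)])/1000
p,r=fit([(t,TM,Tp),(t,TLM,TL)],[.54,-.05,.12]); print('top',p,np.degrees(p[2]),r.round(1).tolist())
# shaft line in top: points
for q in cp([(255,304),(370,290)],210,170,8): print(px(t,*q,h=.0745))
# tool tips in s3 (o3 crop x7 origin 215,130)
s3=load('s3'); o=env.get_obs()
tp=cp([(349,266),(397,222)],215,130,7)
P=toolpts(o); print('pred tips',project(s3,(P[[0,4]]+P[[2,6]])/2 if 0 else np.array([(P[0]+P[2])/2,(P[4]+P[6])/2])),tp)
# depth of tool blade from cloud
w=cloud(s3); 
for lab,(u,v) in dict(t1=(349,250),t2=(397,205),fl=(395,120),h=(360,90)).items():
    a,b=cp([(u,v)],215,130,7)[0]; print(lab,w[int(round(b)),int(round(a))])
E
```

```text
scene [ 0.54277126 -0.0495221   0.10875411] 6.231151437295596 [[-0.3, 0.2], [0.6, 1.3], [1.3, -0.6], [-1.0, -0.0], [-0.3, -0.5]]
top [ 0.53937274 -0.05149959  0.11545931] 6.61533094382887 [[-0.8, -0.1], [-1.1, 0.2], [0.5, 0.4], [0.6, -0.7], [-0.2, 0.1], [0.8, 0.0]]
[0.53380104 0.00791621 0.0745    ]
[ 0.53726154 -0.02585906  0.0745    ]
pred tips [[270.12124309 158.93749561]
 [263.79637351 165.26058032]] [(264.42857142857144, 167.57142857142856), (271.2857142857143, 161.28571428571428)]
t1 [ 0.54703318 -0.00413601  0.19092939]
t2 [ 0.52872266 -0.00358094  0.19414146]
fl [0.54484472 0.00851457 0.25665475]
h [ 0.54586943 -0.0034266   0.260791  ]
```

```bash
python3 - <<'E'
from ov import *
s3=load('s3');s=load('scene0')
for h in(.1855,.1835):
  for q in cp([(349,266),(397,222)],215,130,7): print(h,px(s3,*q,h=h))
# flange corners z .2415 top ; handle top hidden
for q in cp([(281,133),(470,92)],215,130,7): print('fl',px(s3,*q,h=.2415))
P=toolpts(env.get_obs()); print(P[8:12])
# shaft in scene0: centre line
for q in cp([(355,268),(415,305)],200,145,6): print('shaft',px(s,*q,h=.0755))
# cloud on collar/shaft top
for n in('top0','scene0'):
    w=cloud(load(n)).reshape(-1,3); c,sn=np.cos(.1222),np.sin(.1222)
    d=w[:,:2]-[.5415,-.0524]; vx=d[:,0]*c+d[:,1]*sn; vy=-d[:,0]*sn+d[:,1]*c
    for nm,a,b,lo,hi in(('shaft',28,58,.068,.085),('collar',58,72,.078,.095),('lug',90,104,.08,.095)):
        m=(vy>a/1e3)&(vy<b/1e3)&(abs(vx)<.03)&(w[:,2]>lo)&(w[:,2]<hi)
        print(n,nm,m.sum(),(vx[m].mean()*1e3).round(1),(np.percentile(vx[m],[5,95])*1e3).round(1),(np.percentile(vy[m],[5,95])*1e3).round(1), np.percentile(w[m,2],90).round(4))
E
```

```text
0.1855 [ 0.54785683 -0.00183978  0.1855    ]
0.1855 [ 0.52742277 -0.00351506  0.1855    ]
0.1835 [ 0.54681891 -0.00281281  0.1835    ]
0.1835 [ 0.52631898 -0.00449349  0.1835    ]
fl [ 0.56028668 -0.01717576  0.2415    ]
fl [0.51423731 0.00678724 0.2415    ]
[[ 0.51502954 -0.02555965  0.24145567]
 [ 0.51125681  0.00420218  0.24144864]
 [ 0.55868022 -0.02002632  0.24144979]
 [ 0.55490749  0.00973551  0.24144276]]
shaft [ 0.54082188 -0.02184764  0.0755    ]
shaft [0.5358311  0.00459521 0.0755    ]
top0 shaft 39 -0.1 [-3.   3.1] [28.9 56.7] 0.0794
top0 collar 36 0.1 [-8.4 10.3] [62.  70.7] 0.0875
top0 lug 58 0.0 [-14.2  14.4] [ 91.5 100.2] 0.0924
scene0 shaft 44 2.5 [-1.   4.9] [28.9 56.3] 0.0783
scene0 collar 34 3.5 [-5.9 11.6] [64.  70.3] 0.0864
scene0 lug 75 3.1 [-13.7  17.5] [ 95.2 102.8] 0.0897
```

```bash
python3 go.py .536 -.0077 .165 97.0
```

```text
t5.03 pos [ 0.535  -0.0079  0.2583] head 97.22 tilt 0.02 q [-0.01  0.3   0.14  1.41 -0.   -0.14] w 0.0148 F [ 0.6 -0.3 -0.3]
shift [ 0.1  1.1 93.3] turn 0.2
```

Emit:
carry_out --plan '[-1,0,1,40,0.2,-1,0,1,75,0.2,-1,0,1,93,0.2,-1,0,1,93,0.2,-1,0,1,93,0.2]'

```text
clock: 5.65
position: [0.5368, -0.0071, 0.1663]
orientation: [0.001, 0.662, 0.749, 0.0]
force: [-0.6, -0.1, -0.9]
width: 0.0147
```

```bash
python3 go.py .536 -.0077 .133 97; python3 - <<'E'
from ov import *
s=snap('scene','s4'); o=env.get_obs(); print(o['position'])
draw('s4',(220,140,300,230),8,(.5440,-.0494,np.radians(7.0)),o,'o4')
E
```

```text
t5.65 pos [ 0.5368 -0.0071  0.1663] head 97.09 tilt 0.09 q [-0.01  0.35 -0.03  1.18 -0.   -0.14] w 0.0147 F [-0.6 -0.1 -0.9]
shift [-0.5 -0.9 33.3] turn 0.1
[ 0.53708568 -0.00690859  0.16665093]
```

View pics/o4.png

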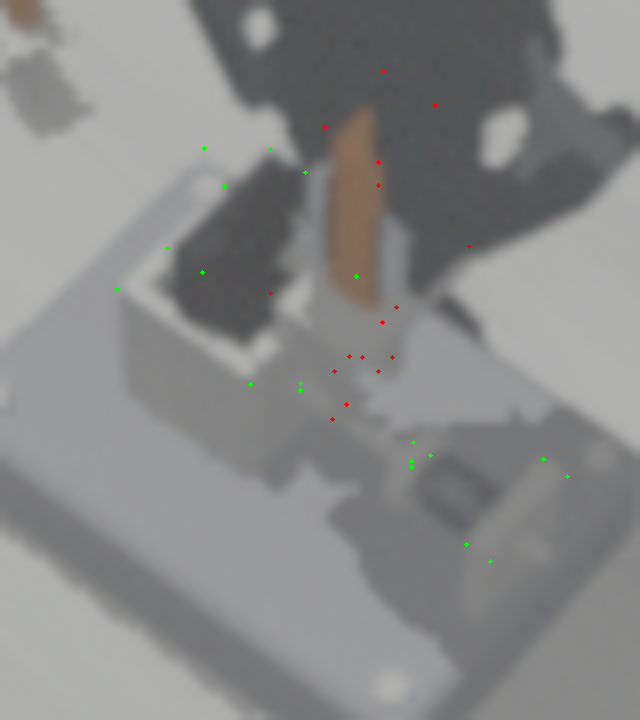

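```bash
python3 - <<'E'
from ov import *
o=env.get_obs(); c,sn=np.cos(.1222),np.sin(.1222)
d=o['position'][:2]-[.5415,-.0524]; print('TCP v',d[0]*c+d[1]*sn,-d[0]*sn+d[1]*c)
w=cloud(load('s4')); im=load('s4')['image'].astype(int)
d=w[...,:2]-[.5415,-.0524]; vx=d[...,0]*c+d[...,1]*sn; vy=-d[...,0]*sn+d[...,1]*c
z0=o['position'][2]-.0729
for nm,lo,hi in(('tine',.003,.022),('blade',.028,.046),('flange',.051,.059),('handle',.06,.075)):
    m=(w[...,2]>z0+lo)&(w[...,2]<z0+hi)&(abs(vx)<.05)&(vy>.026)&(vy<.07)
    print(nm,m.sum(),(np.percentile(vx[m],[3,50,97])*1e3).round(1),(np.percentile(vy[m],[3,50,97])*1e3).round(1))
E
```

```text
TCP v 0.0011638230175529006 0.04569025787074635
tine 22 [-8.8 11.8 15.4] [47.3 50.2 51.4]
blade 1 [14.5 14.5 14.5] [49.9 49.9 49.9]
flange 129 [-11.5  15.5  24. ] [33.8 52.2 63.2]
handle 49 [ 6.4 11.9 13.2] [32.2 50.  66. ]
```

Emit:
carry_out --plan '[-1,0,-0.6,12,0,-1,0,-0.6,22,0,-1,0,-0.6,33.5,0,-1,0,-0.6,33.5,0,-1,0,-0.6,33.5,0]'

```text
clock: 6.32
position: [0.5356, -0.0065, 0.1317]
orientation: [-0.0, 0.662, 0.75, -0.0]
force: [0.3, -0.1, -1.3]
width: 0.0145
```

```bash
python3 go.py .536 -.0077 .133 97; python3 - <<'E'
from ov import *
s=snap('scene','s5'); o=env.get_obs(); print(o['position'],o['force'])
im=cv2.imread('pics/s5.png')[150:220,225:305]; cv2.imwrite('pics/s5c.png',cv2.resize(np.uint8((im/255.)**.5*255),None,fx=8,fy=8,interpolation=2))
E
```

```text
t6.33 pos [ 0.5356 -0.0065  0.1317] head 97.15 tilt 0.01 q [-0.01  0.38 -0.09  1.1   0.   -0.14] w 0.0145 F [ 0.3 -0.1 -1.3]
shift [-1.2  0.2 -1.3] turn 0.1
[ 0.53586832 -0.00653842  0.13203883] [ 0.46465472 -0.06572985 -0.60933985]
```

View pics/s5c.png

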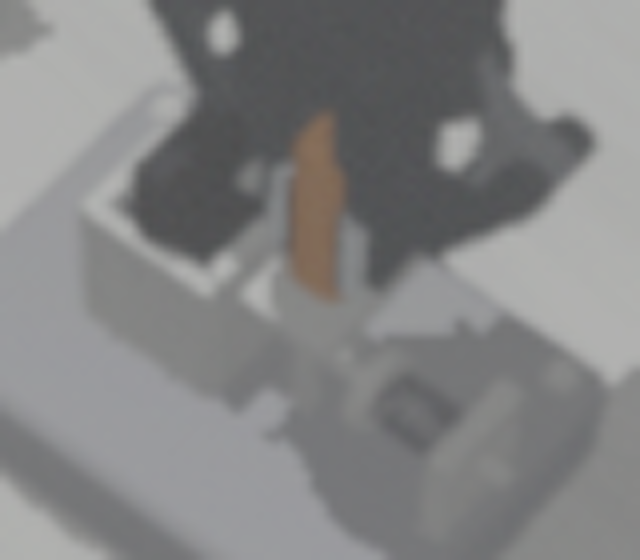

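Emit:
carry_out --plan '[-1,8,0,0,0,-1,13,0,0,0,-1,16,0,0,0,-1,19,0,0,0,-1,20,0,0,0,-1,20,0,0,0]'

```text
clock: 7.12
position: [0.5334, 0.0131, 0.1321]
orientation: [0.0, 0.662, 0.75, 0.0]
force: [0.1, -4.2, 1.0]
width: 0.015
```

```bash
python3 go.py .536 -.0077 .133 97; python3 - <<'E'
from ov import *
s=snap('scene','s6'); o=env.get_obs(); print(o['position'],o['force'],o['ft_torque'])
im=cv2.imread('pics/s6.png')[140:220,225:305]; cv2.imwrite('pics/s6c.png',cv2.resize(np.uint8((im/255.)**.5*255),None,fx=7,fy=7,interpolation=2))
E
```

```text
t7.12 pos [0.5334 0.0131 0.1321] head 97.14 tilt 0.05 q [ 0.02  0.38 -0.1   1.1  -0.   -0.1 ] w 0.0150 F [ 0.1 -4.2  1. ]
shift [-21.    0.   -0.9] turn 0.1
[0.53342573 0.01306252 0.13211968] [ 1.08286005 -4.30453165  1.7804932 ] [-1.18002203 -0.1493496   0.07144102]
```

View pics/s6c.png

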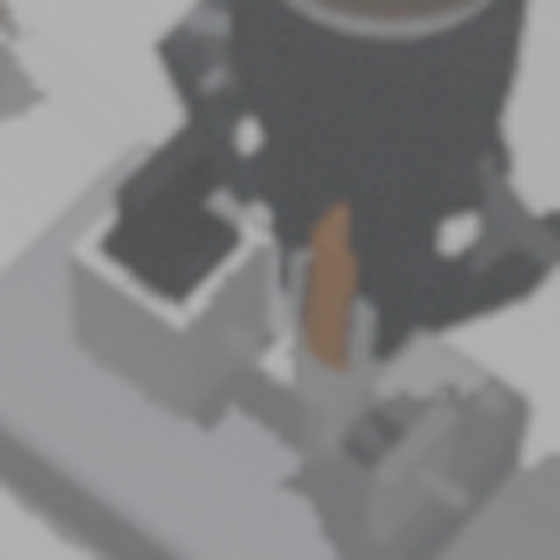

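Emit:
carry_out --plan '[-1,2,0,0,0,-1,4,0,0,0,-1,4,0,0,0,-1,4,0,0,0,-1,4,0,0,0]'

```text
clock: 7.8
position: [0.5328, 0.017, 0.1319]
orientation: [0.0, 0.662, 0.75, -0.0]
force: [1.4, -4.8, 1.3]
width: 0.0145
```

```bash
python3 go.py .536 -.0077 .133 97; python3 - <<'E'
from ov import *
s=snap('scene','s7'); o=env.get_obs(); print(o['position'],o['force'],o['ft_torque'])
im=cv2.imread('pics/s7.png')[130:220,225:305]; cv2.imwrite('pics/s7c.png',cv2.resize(np.uint8((im/255.)**.5*255),None,fx=6,fy=6,interpolation=2))
E
```

```text
t7.80 pos [0.5328 0.017  0.1319] head 97.13 tilt 0.05 q [ 0.03  0.37 -0.1   1.1  -0.   -0.09] w 0.0145 F [ 1.4 -4.8  1.3]
shift [-24.9   0.1  -1. ] turn 0.1
[0.53284989 0.01698703 0.13194253] [ 1.45337204 -5.21767143  1.47187379] [-1.37603908 -0.28429396  0.04206718]
```

View pics/s7c.png

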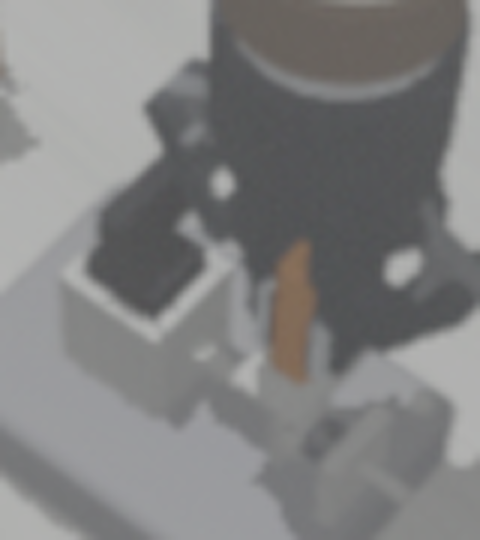

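```bash
cat > hh.py <<'E'
from ov import *
def hz(tag):
    D=load(tag); w=cloud(D); im=D['image'].sum(-1); c,sn=np.cos(.1222),np.sin(.1222)
    d=w[...,:2]-[.5440,-.0494]; vx=d[...,0]*c+d[...,1]*sn; vy=-d[...,0]*sn+d[...,1]*c
    m=(abs(vx)<.022)&(abs(vy)<.010)&(w[...,2]>.1)
    z=w[m][:,2]; print(tag,m.sum(),np.percentile(z,[50,90,95,99]).round(4))
E
python3 -c "
from hh import *
for t in('scene0','s3','s5','s6','s7'): hz(t)"
```

```text
scene0 249 [0.1276 0.1385 0.1389 0.1403]
s3 490 [0.1396 0.34   0.3453 0.3511]
s5 353 [0.1378 0.2139 0.2188 0.2223]
s6 316 [0.1359 0.2158 0.2196 0.2211]
s7 301 [0.1372 0.1559 0.2054 0.2182]
```

Emit:
carry_out --plan '[-1,0,0,0,0,-1,-7,0,0,0,-1,-14,0,0,0,-1,-21,0,0,0,-1,-21,0,-25,0,-1,-21,0,-65,0,-1,-21,0,-115,0,-1,-21,0,-125,0,-1,-21,0,-125,0]'

```text
clock: 8.98
position: [0.5352, -0.0033, 0.2568]
orientation: [-0.0, 0.662, 0.75, 0.0]
force: [-0.3, 0.8, -1.3]
width: 0.0148
```

```bash
python3 go.py .4629 -.3139 .21 71.44; python3 - <<'E'
from hh import *
s=snap('scene','s8'); t=snap('top','t8'); hz('s8')
im=cv2.imread('pics/s8.png')[120:240,200:320]; cv2.imwrite('pics/s8c.png',cv2.resize(np.uint8((im/255.)**.5*255),None,fx=5,fy=5,interpolation=2))
E
```

```text
t8.97 pos [ 0.5352 -0.0033  0.2568] head 97.15 tilt 0.06 q [-0.01  0.3   0.14  1.4   0.   -0.13] w 0.0148 F [-0.3  0.8 -1.3]
shift [-299.2 -110.4   46.4] turn 25.7
s8 562 [0.1554 0.3414 0.345  0.349 ]
```

View pics/s8c.png

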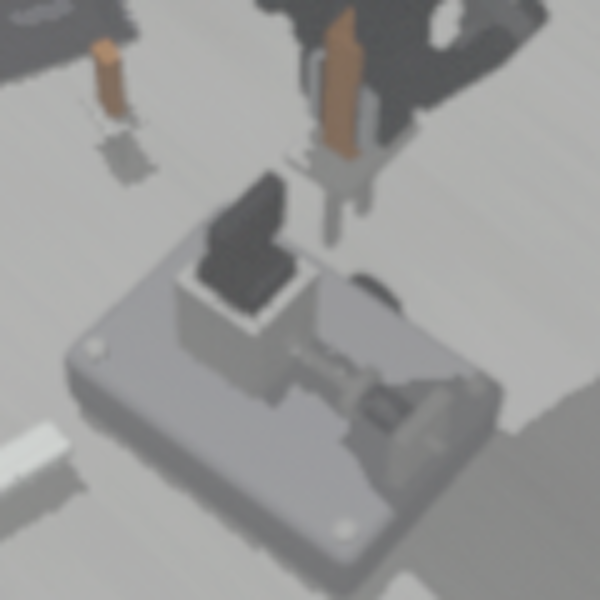

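The handle has popped up (paddle now at crop (250,215)) and the bar looks back at home, so I'm taking the tool back to the stand.

Emit:
carry_out --plan '[-1,-60,-22,0,5,-1,-120,-44,0,15,-1,-180,-66,0,25.7,-1,-235,-87,0,25.7,-1,-280,-103,0,25.7,-1,-299,-110.4,20,25.7,-1,-299,-110.4,46,25.7,-1,-299,-110.4,46,25.7,-1,-299,-110.4,46,25.7]'

```text
clock: 10.2
position: [0.4628, -0.3135, 0.2105]
orientation: [-0.001, 0.812, 0.584, -0.0]
force: [0.7, -0.7, -0.6]
width: 0.015
```

```bash
python3 go.py .4629 -.3139 .15 71.44; python3 - <<'E'
from hh import *
s=snap('scene','s9'); hz('s9'); o=env.get_obs(); print(o['position'])
draw('s9',(165,50,245,150),6,(.5440,-.0494,np.radians(7.0)),o,'o9')
E
```

```text
t10.20 pos [ 0.4628 -0.3135  0.2105] head 71.47 tilt 0.08 q [-0.6   0.37  0.11  1.31  0.   -0.27] w 0.0150 F [ 0.7 -0.7 -0.6]
shift [-0.3  0.3 60.5] turn 0.0
s9 319 [0.1387 0.1557 0.1564 0.1577]
[ 0.46326603 -0.31372585  0.21127135]
```

View pics/o9.png

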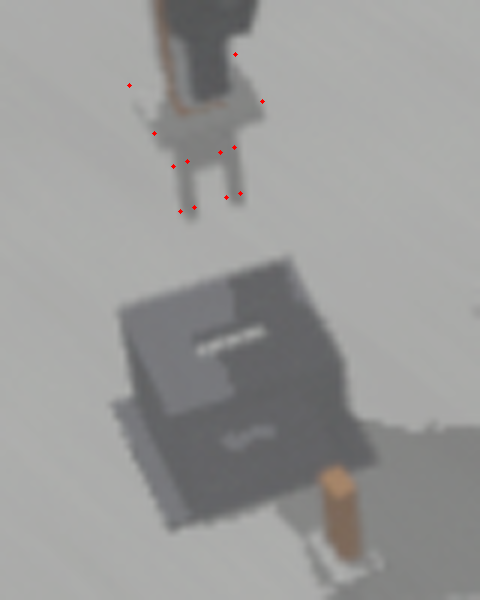

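```bash
python3 - <<'E'
from fit import *
d=load('s9')
print(px(d,*cp([(230,341)],165,50,6)[0],h=.066))
t=cp([(190,217),(238,204)],165,50,6); print([px(d,*q,h=.1384) for q in t])
a,b=cp([(193,350),(268,328)],165,50,6); print(px(d,*a,h=.066),px(d,*b,h=.066))
E
```

```text
[ 0.4671789  -0.30739668  0.066     ]
[array([ 0.47472005, -0.3126746 ,  0.1384    ]), array([ 0.45568928, -0.30525912,  0.1384    ])]
[ 0.48216939 -0.31414209  0.066     ] [ 0.45025718 -0.30216749  0.066     ]
```

Emit:
carry_out --plan '[-1,-0.2,0.2,30,0,-1,-0.2,0.2,60,0,-1,-0.2,0.2,80,0,-1,-0.2,0.2,100,0,-1,-0.2,0.2,115,0,-1,-0.2,0.2,115,0,-1,-0.2,0.2,115,0]'

```text
clock: 11.12
position: [0.4637, -0.3145, 0.0968]
orientation: [0.001, 0.812, 0.584, 0.0]
force: [-0.3, -0.1, -2.1]
width: 0.0151
```

```bash
python3 go.py .4629 -.3139 .0889 71.44
```

```text
t11.12 pos [ 0.4637 -0.3145  0.0968] head 71.45 tilt 0.1 q [-0.6   0.46 -0.07  1.04  0.   -0.27] w 0.0151 F [-0.3 -0.1 -2.1]
shift [ 0.4 -1.   7.9] turn 0.0
```

Emit:
carry_out --plan '[-1,0.4,-0.8,4,0,-1,0.4,-0.8,7,0,-1,0.4,-0.8,7.5,0,-1,0.4,-0.8,7.5,0]'

```text
clock: 11.62
position: [0.4625, -0.3138, 0.089]
orientation: [0.0, 0.812, 0.584, 0.0]
force: [-1.2, 0.9, 4.2]
width: 0.015
```

```bash
python3 go.py .4629 -.3139 .0889 71.44
```

```text
t11.62 pos [ 0.4625 -0.3138  0.089 ] head 71.44 tilt 0.05 q [-0.6   0.46 -0.08  1.02 -0.   -0.27] w 0.0150 F [-1.2  0.9  4.2]
shift [-0.   0.4  0.1] turn 0.0
```

Emit:
carry_out --plan '[0,0,0,0,0,0,0,0,0,0,0,0,0,0,0,0,0,0,-30,0,0,0,0,-85,0,0,0,0,-130,0,0,0,0,-130,0]'

```text
clock: 12.5
position: [0.4646, -0.3151, 0.2229]
orientation: [0.004, 0.812, 0.584, 0.002]
force: [0.9, -0.1, 0.5]
width: 0.0427
```

```bash
python3 go.py .5415 -.0522 .22 97.0; python3 - <<'E'
from hh import *
s=snap('scene','s10'); hz('s10')
im=cv2.imread('pics/s10.png')[60:240,160:320]; cv2.imwrite('pics/s10c.png',cv2.resize(np.uint8((im/255.)**.5*255),None,fx=3.3,fy=3.3,interpolation=2))
E
```

```text
t12.50 pos [ 0.4646 -0.3151  0.2229] head 71.45 tilt 0.54 q [-0.6   0.36  0.13  1.33  0.   -0.27] w 0.0427 F [ 0.9 -0.1  0.5]
shift [273.7 -10.8   2.1] turn -25.6
s10 318 [0.1383 0.1556 0.1564 0.1572]
```

View pics/s10c.png

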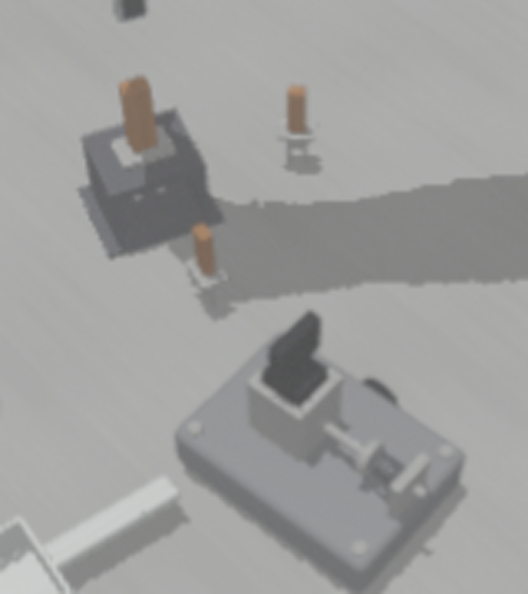

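Emit:
carry_out --plan '[0,60,-2,0,-8,0,120,-4,0,-18,0,180,-7,0,-25.6,0,235,-9,0,-25.6,0,265,-11,0,-25.6,0,273,-11,0,-25.6,0,273,-11,0,-25.6,0,273,-11,0,-25.6]'

```text
clock: 13.55
position: [0.5383, -0.0525, 0.2177]
orientation: [-0.0, 0.663, 0.749, -0.001]
force: [-0.6, -0.7, -0.6]
width: 0.043
```

```bash
python3 go.py .5415 -.0522 .131 97.0
```

```text
t13.55 pos [ 0.5383 -0.0525  0.2177] head 96.95 tilt 0.07 q [-0.1   0.33  0.07  1.31 -0.   -0.22] w 0.0430 F [-0.6 -0.7 -0.6]
shift [-0.1  3.3 86.7] turn -0.1
```

Emit:
carry_out --plan '[0,0,3,30,0,0,0,3,60,0,0,0,3,86,0,0,0,3,86,0,0,0,3,86,0,-1,0,3,86,0,-1,0,3,86,0,-1,0,3,86,0,-1,0,3,86,0]' --grip_force 50

```text
clock: 14.68
position: [0.5426, -0.0516, 0.1332]
orientation: [0.001, 0.662, 0.749, 0.0]
force: [0.6, -3.5, 2.7]
width: 0.0115
```

```bash
python3 go.py .5415 -.0522 .131 97.0;python3 - <<'E'
from hh import *
s=snap('scene','s11')
im=cv2.imread('pics/s11.png')[120:230,200:320]; cv2.imwrite('pics/s11c.png',cv2.resize(np.uint8((im/255.)**.5*255),None,fx=5,fy=5,interpolation=2))
E
```

```text
t14.68 pos [ 0.5426 -0.0516  0.1332] head 97.03 tilt 0.16 q [-0.09  0.39 -0.06  1.11 -0.   -0.22] w 0.0115 F [ 0.6 -3.5  2.7]
shift [-0.5 -1.2  2.2] turn 0.0
```

View pics/s11c.png

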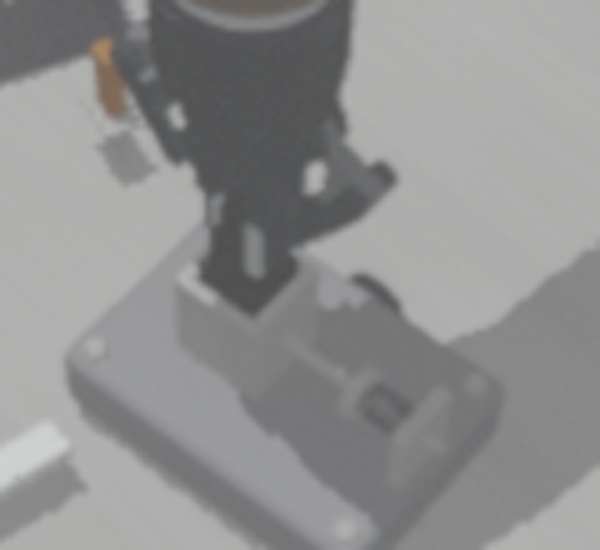

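Emit:
carry_out --plan '[-1,0,0,-10,0,-1,0,0,-25,0,-1,0,0,-50,0,-1,0,0,-90,0,-1,0,0,-90,0]' --grip_force 60

```text
clock: 15.35
position: [0.5432, -0.0501, 0.2258]
orientation: [0.002, 0.662, 0.749, 0.002]
force: [-0.1, 0.0, -2.0]
width: 0.0115
```

```bash
python3 go.py .4395 .2795 .20 97.0
```

```text
t15.35 pos [ 0.5432 -0.0501  0.2258] head 97.08 tilt 0.33 q [-0.09  0.33  0.1   1.33  0.   -0.22] w 0.0115 F [-0.1  0.  -2. ]
shift [339.8 -62.4  25.7] turn 0.1
```

Emit:
carry_out --plan '[-1,50,-9,0,0,-1,105,-19,0,0,-1,160,-30,0,0,-1,215,-40,0,0,-1,270,-50,0,0,-1,315,-58,10,0,-1,335,-62,25,0,-1,340,-62,25,0,-1,340,-62,25,0,-1,340,-62,25,0]'

```text
clock: 16.6
position: [0.439, 0.2781, 0.1978]
orientation: [0.0, 0.663, 0.749, 0.0]
force: [-0.1, -0.2, -0.6]
width: 0.0111
```

```bash
python3 go.py .4395 .2795 .0565 97.0;python3 - <<'E'
from hh import *
s=snap('scene','s12')
im=cv2.imread('pics/s12.png')[140:320,300:480]; cv2.imwrite('pics/s12c.png',cv2.resize(np.uint8((im/255.)**.5*255),None,fx=3.3,fy=3.3,interpolation=2))
E
```

```text
t16.60 pos [0.439  0.2781 0.1978] head 96.96 tilt 0.02 q [ 0.56  0.3  -0.02  1.25 -0.    0.44] w 0.0111 F [-0.1 -0.2 -0.6]
shift [  1.3   0.6 141.3] turn -0.0
```

View pics/s12c.png

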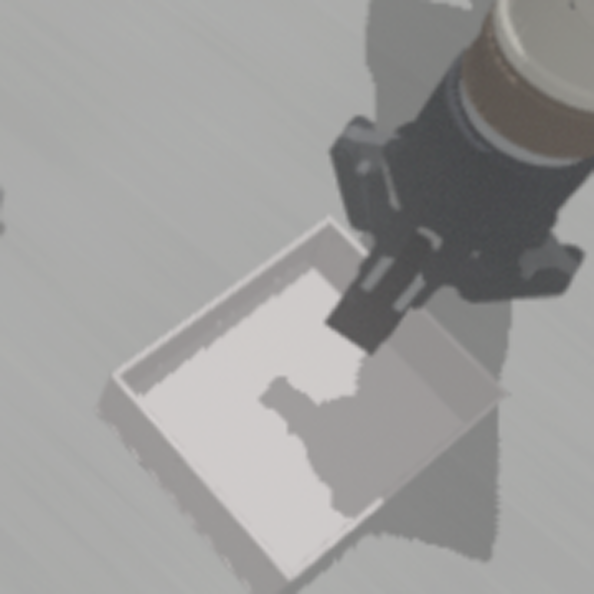

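The handle is held upright over the tub, with its foot at crop (350,330). I'll lower it until it touches the floor.

Emit:
carry_out --plan '[-1,1,0,40,0,-1,1,0,85,0,-1,1,0,115,0,-1,1,0,130,0,-1,1,0,134,0,-1,1,0,134,0,-1,1,0,134,0]'

```text
clock: 17.52
position: [0.4394, 0.2805, 0.0646]
orientation: [0.0, 0.662, 0.749, 0.001]
force: [-0.1, 0.9, -0.7]
width: 0.0111
```

```bash
python3 go.py .4395 .2795 .0555 97.0
```

```text
t17.52 pos [0.4394 0.2805 0.0646] head 97.04 tilt 0.16 q [ 0.57  0.42 -0.22  0.92  0.    0.45] w 0.0111 F [-0.1  0.9 -0.7]
shift [-1.  -0.1  9.1] turn 0.0
```

Emit:
carry_out --plan '[-1,0,0,4,0,-1,0,0,7,0,-1,0,0,8,0,-1,0,0,8,0]'

```text
clock: 18.02
position: [0.4383, 0.2799, 0.0556]
orientation: [-0.0, 0.662, 0.749, -0.0]
force: [-0.5, -0.7, 2.8]
width: 0.011
```

Emit:
carry_out --plan '[-1,0,0,1,0,-1,0,0,1,0]'

```text
clock: 18.27
position: [0.4384, 0.2798, 0.0555]
orientation: [0.0, 0.662, 0.749, 0.0]
force: [-3.0, -2.5, 9.8]
width: 0.0112
```

Emit:
carry_out --plan '[-0.5,0,0,-0.5,0,0,0,0,-0.5,0,0,0,0,-0.5,0,0,0,0,-0.5,0,0,0,0,-20,0,0,0,0,-60,0,0,0,0,-110,0,0,0,0,-160,0,0,0,0,-160,0]'

```text
clock: 19.4
position: [0.4409, 0.2815, 0.219]
orientation: [0.001, 0.662, 0.749, 0.005]
force: [0.5, 0.8, -0.4]
width: 0.0428
```

```bash
python3 go.py .30 .05 .25 97.0
```

```text
t19.40 pos [0.4409 0.2815 0.219 ] head 97.04 tilt 0.56 q [ 0.57  0.29  0.02  1.29 -0.    0.45] w 0.0428 F [ 0.5  0.8 -0.4]
shift [-212.3 -167.9  -33.4] turn 0.0
```

Emit:
carry_out --plan '[0,-40,-35,-30,0,0,-80,-70,-33,0,0,-120,-105,-33,0,0,-160,-130,-33,0,0,-170,-150,-33,0,0,-170,-150,-33,0,0,-170,-150,-33,0]'

```text
clock: 20.27
position: [0.3109, 0.0931, 0.247]
orientation: [-0.0, 0.662, 0.749, 0.0]
force: [-0.5, -0.2, -0.8]
width: 0.0426
```

```bash
python3 - <<'E'
from hh import *
s=snap('scene','s13'); t=snap('top','t13'); print(env.get_obs()['clock'],env.get_obs()['position'])
g=lambda i:np.uint8((i/255.)**.5*255)
cv2.imwrite('pics/s13c.png',cv2.resize(g(cv2.imread('pics/s13.png')),None,fx=1.5,fy=1.5,interpolation=2))
cv2.imwrite('pics/t13c.png',cv2.resize(g(cv2.imread('pics/t13.png')),None,fx=1.5,fy=1.5,interpolation=2))
for n in('s13','t13'):
    w=cloud(load(n)).reshape(-1,3)
    for nm,c,r,lo in(('handle',(.44,.2805),.04,.06),('tool',(.463,-.314),.04,.12)):
        m=(np.hypot(w[:,0]-c[0],w[:,1]-c[1])<r)&(w[:,2]>lo)&(w[:,2]<.2); Q=w[m]; print(n,nm,m.sum(),Q.mean(0).round(4) if m.any() else '',np.percentile(Q[:,2],97).round(4) if m.any() else '')
    # collar
    c,sn=np.cos(.1222),np.sin(.1222); d=w[:,:2]-[.5415,-.0524]; vx=d[:,0]*c+d[:,1]*sn; vy=-d[:,0]*sn+d[:,1]*c
    m=(vy>.05)&(vy<.085)&(abs(vx)<.02)&(w[:,2]>.083)&(w[:,2]<.095); print('collar y',m.sum(),vy[m].mean() if m.any() else '')
w=cloud(load('top0')).reshape(-1,3);
for n in('top0','scene0'):
    w=cloud(load(n)).reshape(-1,3);d=w[:,:2]-[.5415,-.0524]; vx=d[:,0]*c+d[:,1]*sn; vy=-d[:,0]*sn+d[:,1]*c
    m=(vy>.05)&(vy<.085)&(abs(vx)<.02)&(w[:,2]>.083)&(w[:,2]<.095); print(n,'collar y',m.sum(),vy[m].mean())
E
```

```text
20.375 [0.31101159 0.09330857 0.24704034]
s13 handle 142 [0.4426 0.2829 0.0757] 0.0801
s13 tool 72 [ 0.4654 -0.3088  0.13  ] 0.1361
collar y 18 0.06834989197864218
t13 handle 110 [0.4366 0.279  0.0755] 0.0819
t13 tool 94 [ 0.4609 -0.312   0.1331] 0.1388
collar y 27 0.06700842801927341
top0 collar y 27 0.06701496145381262
scene0 collar y 17 0.06885249024131417
```

View pics/s13c.png

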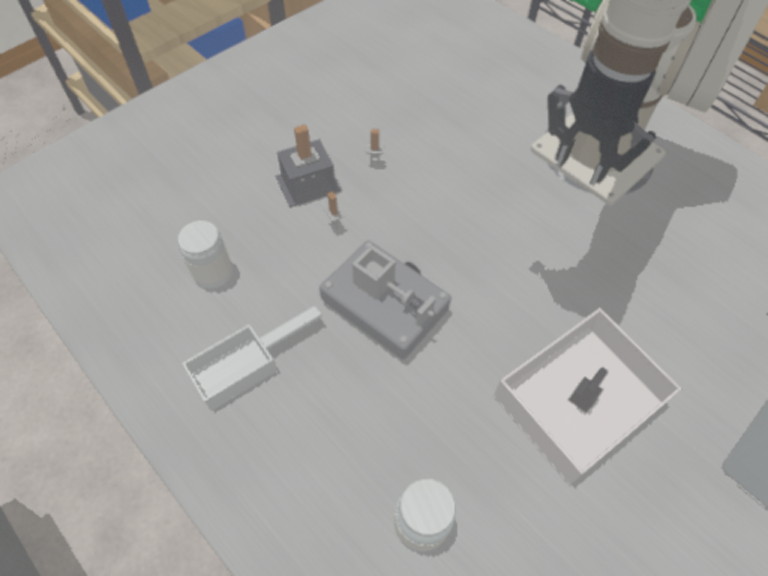

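View pics/t13c.png

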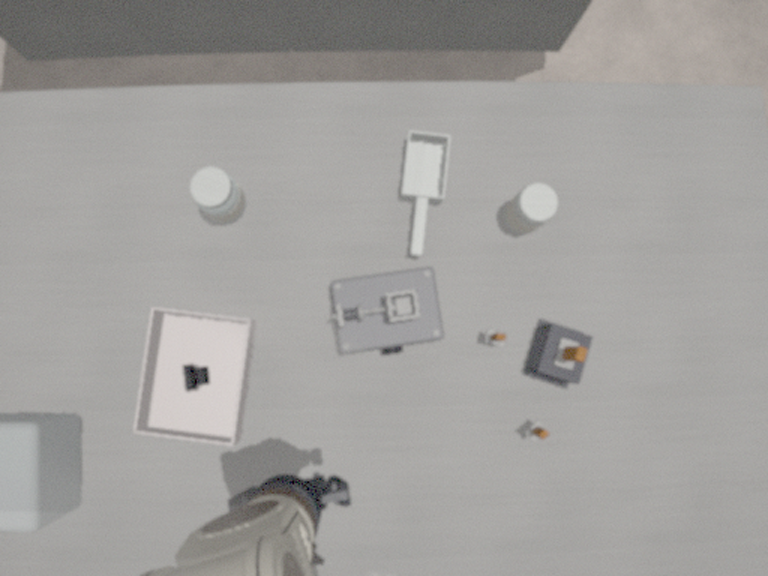

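The handle stands in the tub at (590,390) in the scene picture and the tool hangs in the stand. The collar is at home and the jar, can and scoop look unmoved, so I'm handing in.

```bash
python3 -c "
from plant import env
print(env.close_job())"
```

```text
the job is handed in; nothing more can be done
None
```

I finished the job and handed it in at about 20 s of the 64 s allowed; the hand-in gave no verdict. I set the fork over the bar and pushed the collar back about 10 mm, estimated from the arm's travel. The handle popped up and the bar sprang back. I then hung the tool in its stand and stood the handle upright in the middle of the tub.

What the last checks showed:
- **Handle:** it looks upright in both pictures, and its top is at 80–82 mm. 79 mm is expected for it standing on the tub floor.
- **Tool:** its top reads 136–139 mm, the same as before I took it. It was put back at the pose it was taken from, to within 0.5 mm.
- **Spring bar:** the collar is back where it started, within 0.5 mm in both cameras.
- **Jar, can and scoop:** they look unmoved by eye; I did not measure them.
- **Robot:** the gripper is open, in free air and touching nothing.

- **Disagreement:** the two cameras differ by 2–3 mm on absolute positions, and by up to 6 mm on the handle in the tub. I lined things up against each other within one camera picture, so the work did not depend on it.
- **Not measured:** I could not read the bar's travel or the fork's contact force directly. During the push the wrist force along the bar was about 4–5 N, which fits the spring.

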